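# Unclip the stopper from the opened bottle

## Robot

A 6-joint arm with a two-finger parallel gripper is mounted at the origin on the work surface. World frame = base frame: x ahead of the robot, y to its left, z up, the work surface at z = 0. Lengths are in m, angles in rad, forces in N, time in s.
With the tool pointing down it reaches from about 0.275 to 0.725 m from the base axis. Payload 15.9 kg.
Tool frame: the origin (TCP) lies on the centre line of the jaws, within the pads' length; the fingertips stand 14 mm ahead of it and the grasp point (between the pads) lies 5 mm behind it (env.tips_ahead is the z of the fingertips in the tool frame, in m); z points along the fingers, y is the line along which they close (so a half turn about z gives the same grasp; the last joint's range is limited). The gripper opens to 85 mm and grips with 20 to 120 N. Pads are 22 mm wide; open, the fingers measure 114 mm over their backs; the gripper's body (76 mm by 85 mm) begins 54 mm behind the grasp point. The pads swing forward as they close: fully open they stand 13 mm farther back than shut.
Start: joints at [1.341, 0.213, -0.034, 1.323, 0, 1.571], TCP at [0.114, 0.487, 0.245] pointing down, gripper open.
Joint ranges: [-2.98, 2.98], [-0.74, 1.72], [-1.14, 1.35], [-2.1, 2.04], [-1.57, 1.44], [-3.14, 3.14]. Speed limits (rad/s): [1.89, 1.89, 2.39, 2.57, 3.14, 3.14].

## Interface

Orientations are given as a rotation vector (axis times angle).
In Python, from workcell import env, optics, probe_bus gives the robot as it stands (env), with the cameras (optics) and the readings (probe_bus).
- The arm moves only by the shell command python3 drive.py FILE [OPENING], which reads ROWS from the file FILE. ROWS is a JSON list of rows, 1 to 12 of them, each an object with the fields pos (a list: dx, dy, dz in m), spin (a turn about the tool's z in rad); a field left out counts as zero; each row shifts and turns the commanded pose from where the row before left it, along the tool's axes as they then stand; what a row does not reach is not made up. A row lasts 1/12 s, in which the tool goes at most 0.0417 m and 0.125 rad, less where a joint would pass 70% of its speed; a pose out of reach is approached as far as the arm can. OPENING is the finger opening in m, set as the command begins (- or left out keeps the last). The fingers move at their own pace and stop on an object; the grip force is fixed at half the most. Time passes only in rows, so rows that do not move let the fingers close. It prints the time, the measured TCP pose, the force, the opening and the grip force at its end. Input that does not fit is refused with a message, and nothing moves.
- probe_bus.sense(): the state, without advancing time (a new reading comes with each control period).
- optics.capture(name): name is "scene" or "top" or "wrist"; returns (picture, depth): 420x560x3 uint8, red, green, blue; 420x560 float32, m along the optical axis (not along the pixel's ray), 0 where there is no reading.
- optics.camera_model(name): a dict with "camera_matrix" (3x3 intrinsics, pixels), "world_from_camera" (4x4, takes a point from camera to world coordinates). Camera axes: x right, y up, looking along -z (the intrinsics and any distortion apply to the point x, -y, -z); pixel columns grow to the right and rows downward; lengths in m; the calibration is good to about 2 mm. A picture is of the moment at which its call begins: read the wrist's pose just before it. camera_model takes no time and is no camera call; for the wrist camera it gives the pose at the moment of the call.
- env.close_job(): hands the job in; it is judged then, once.
The state is a dict: "time_s": time; "qpos": joint angles; "joint_velocities": joint speeds; "joint_torque": joint torques, N m; "ee_pos": TCP position; "eef_rot": TCP orientation; "ft_force": force on the tool from outside, world axes, zero at the start; "moment": the same for the moment, N m; "width": finger opening in m; "grip_force": force on a finger pad.
Only numpy, scipy, OpenCV 4.12 (cv2) and the standard library are available. Lean on these libraries where they do the work, as an engineer would, in place of code of your own. Each camera call takes 0.05 s, during which the arm holds its last target. There are 200 camera calls.

## Task

Take the clip-on stopper off the opened half bottle, ready for pouring: take it by its two thumb paddles, press it down gently on its seal (do not ram it) until you feel the catches give, and keep both paddles squeezed in while you draw it off along the leaning neck. Then stand the stopper upright in the middle of the saucer and let go, leaving the tasting glasses and the tea tin standing where they are.

Things in the scene. Friction and masses are not known exactly. Their poses are not given: they have to be found in the camera images.
- stopper: Clip-on bottle stopper, steel, 72 mm tall, 49 mm across its skirt, 0.15 to 0.22 kg, clamped on the opened bottle. Origin: centre of its foot, 36 mm below the bottle's mouth; z: up the bottle's axis; +y towards catch_a, -y towards catch_b. On each y side is a dark lever with a thumb paddle; squeeze the two together. It may be turned about the bottle's axis. Off the bottle it stands on its foot.
- catch_a_pad (a point): Thumb paddle on the +y side: the outermost point, at mid-length, of its horizontal rib (11 mm thick, 18 mm long along x), 52 mm above the stopper's foot. The outsides of the two ribs are 60 mm apart at rest, about 57 when gripped (slack), 48 when squeezed right in.
- catch_b_pad (a point): The same on the -y side.
- catch_a (a joint): +y lever, rad: 0 closed, 0.34 squeezed right in; return spring 5 N at the paddle. Its upturned claw sits in the hollow under the bottle's ring, held there by the seal: the paddles stay stiff, and pulling only tightens them, until the stopper is pressed some 3 to 6 mm down its axis (15 to 25 N with the paddles gripped at 30 N); then they give 4 to 5 mm each. Above 0.25 the claw clears the ring.
- catch_b (a joint): -y lever, the same.
- seal: Rubber seal under the stopper's cap, 22 mm wide, resting on the bottle's mouth (hidden from view; moves with the stopper). Springy: 10 N at rest, 21 N when pressed 7.5 mm, where it bottoms hard. Ramming it: over 45 N on the bottle.
- bottle: Opened dark green half bottle (250 mm long, 68 mm thick) fixed in a wooden cradle (board 200 x 110 mm), leaning 0.5 rad roughly towards the robot. Origin: centre of its underside, 45 mm above the table; z along its axis to the mouth at 250 mm; neck 25 mm thick, ring 41 mm wide at 221 to 231 mm, clasped by the stopper's claws. Pulled 45 mm along z, the stopper is clear.
- sealed_bottle: A second, unopened half bottle in the same kind of cradle: smooth foil over its neck, no stopper. Fixed; axes as for the other, tip at 268 mm. It may stand left or right.
- saucer_in (a point): White saucer 136 mm wide, fixed on the table: middle of its flat floor (100 mm wide), 6 mm above the table; rim 12 mm high; z up.
- glass_left: Stemmed tasting glass, 155 mm tall, 62 mm wide, on the robot's left; origin under its foot. Loose, easily tipped.
- glass_right: The same glass on the robot's right.
- tea_tin: Lidded tea tin 73 x 93 x 82 mm between the cradles; origin under its middle. Loose.

How it is judged:
On the way, in this order (a step that is already met when the one before it is completed fails the run):
1. both catches are squeezed open while the stopper is still down on the neck (value of joint each of catch_a, catch_b above 0.25 rad and z of stopper in the frame of bottle below 0.217 m), for 0.1 s.
2. the stopper is drawn clear of the bottle's mouth (z of stopper in the frame of bottle above 0.255 m), for 0.1 s.
At the end, for the whole second after the job is handed in: The stopper stands upright (within 0.12 rad), foot down on the saucer's floor (within 6 mm), its axis within 30 mm of the saucer's middle, at rest, released, both catches sprung back (below 0.06 rad); glasses and tin upright and within 25 mm of where they were (horizontal distance between stopper and saucer_in below 0.03 m and z of stopper in the frame of saucer_in below 0.006 m and angle between stopper's own z axis and vertical below 0.12 rad and linear speed of stopper below 0.02 m/s and value of joint each of catch_a, catch_b below 0.06 rad and distance of each of glass_left, glass_right, tea_tin from where it was at the start of the episode below 0.025 m and angle between each of glass_left, glass_right, tea_tin's own z axis and vertical below 0.3 rad); the robot touches nothing.
It fails at once if a glass or the tin is shoved more than 25 mm or tipped (not (distance of each of glass_left, glass_right, tea_tin from where it was at the start of the episode below 0.025 m and angle between each of glass_left, glass_right, tea_tin's own z axis and vertical below 0.3 rad)).
It fails at once if the stopper is rammed down: its seal presses the bottle with over 45 N (contact force between seal and bottle above 45 N).
It also fails if it takes over 38 s, if anything falls off the work surface, if the arm or the gripper's body presses on something with over 40 N, if the wrist force passes 120 N, or if a joint passes its speed limit or range.

## Working session

There is one attempt and no reset: what is moved stays moved. The work goes in short steps, Python scripts to look and compute and a shell command to move; the robot and the scene stay as the last step left them, time stands still between calls to the robot, and variables do not carry over. Pictures are saved under pics/ and viewed, at most 10 in all, crops included, and the job is handed in when it is done.

```bash
ls; mkdir -p pics; python3 - <<'E'
from workcell import env, optics, probe_bus
import cv2,numpy as np
for n in ("scene","top"):
    p,d=optics.capture(n); cv2.imwrite(f"pics/{n}0.png",p[:,:,::-1]); np.savez(f"pics/{n}0.npz",p=p,d=d,**optics.camera_model(n)); print(n,np.round(optics.camera_model(n)["world_from_camera"],3).tolist(), (d>0).mean())
s=probe_bus.sense(); print(s)
E
```

```text
drive.py
pics
workcell.py
scene [[-0.877, -0.401, 0.266, 0.94], [0.481, -0.726, 0.491, 0.595], [-0.003, 0.558, 0.83, 1.228], [0.0, 0.0, 0.0, 1.0]] 0.9958163265306123
top [[-0.027, 0.992, -0.122, 0.454], [-1.0, -0.027, -0.002, -0.015], [-0.005, 0.122, 0.993, 1.335], [0.0, 0.0, 0.0, 1.0]] 0.9959056122448979
{'time_s': 0.1, 'qpos': array([ 1.34102082e+00,  2.13304294e-01, -3.49804780e-02,  1.32353657e+00,
        1.76944926e-05,  1.57083883e+00]), 'joint_velocities': array([-1.34457373e-04, -5.20448902e-04,  2.48032146e-03,  7.32116929e-04,
       -4.54676753e-05, -4.93065987e-04]), 'joint_torque': array([ 1.15523930e-03, -6.87255335e+01,  4.87803125e+01,  1.22662893e-02,
        3.53598034e-05, -7.60143521e-07]), 'ee_pos': array([0.11380484, 0.48656316, 0.24487328]), 'eef_rot': array([-3.60187857e-01, -3.12073997e+00,  1.59622381e-03]), 'ft_force': array([ 0.12705369, -0.20092943,  0.45033454]), 'moment': array([ 0.0145026 ,  0.01607374, -0.02260814]), 'grip_force': 0.0, 'width': 0.08549411469976034}
```

View pics/scene0.png

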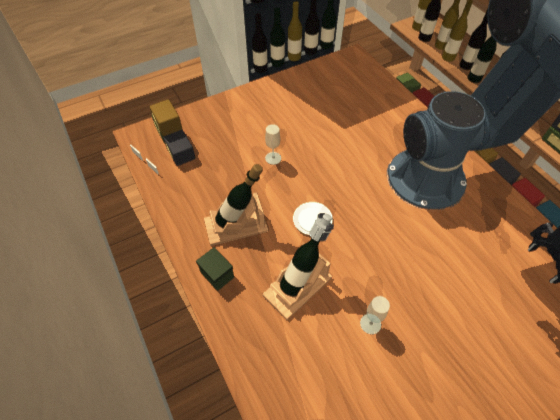

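View pics/top0.png

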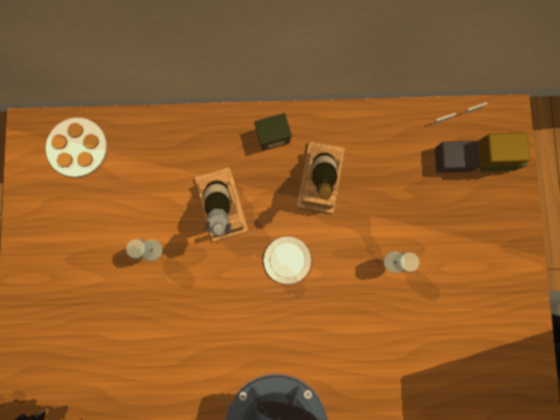

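The top view shows the stopper at (218,225) on the left cradle and the saucer at (288,260). The sealed bottle's tip is near (325,190), the tin is at (273,131), and the glasses are at (145,250) and (400,262). Next I'll measure with depth from both views.

```bash
cat > h.py <<'E'
import numpy as np,cv2
def cloud(f):
    z=np.load(f) if isinstance(f,str) else f
    d=z["d"];K=z["camera_matrix"];T=z["world_from_camera"]
    v,u=np.mgrid[:d.shape[0],:d.shape[1]]
    P=np.stack([(u-K[0,2])/K[0,0]*d,-(v-K[1,2])/K[1,1]*d,-d],-1)
    return P@T[:3,:3].T+T[:3,3], z["p"]
E
python3 - <<'E'
from h import *
from scipy.spatial.transform import Rotation as R
print(R.from_rotvec([-3.60187857e-01, -3.12073997e+00,  1.59622381e-03]).as_matrix().round(4).tolist())
pts={}
for n,(u,v) in dict(scene=(320,225),top=(218,225)).items():
    P,p=cloud(f"pics/{n}0.npz"); print(n,np.load(f"pics/{n}0.npz")["camera_matrix"].round(1).tolist())
    hsv=cv2.cvtColor(p,cv2.COLOR_RGB2HSV)
    # saucer
    m=((hsv[...,1]<60)&(hsv[...,2]>150)&(P[...,2]<.04)&(P[...,2]>-.02)).astype(np.uint8)
    c,_=cv2.findContours(m,cv2.RETR_EXTERNAL,cv2.CHAIN_APPROX_NONE)
    for k in c:
        if cv2.contourArea(k)>200:
            mm=np.zeros_like(m);cv2.drawContours(mm,[k],-1,1,-1);q=P[mm>0]
            print("white",cv2.boundingRect(k),((q.max(0)+q.min(0))/2).round(4),np.ptp(q,axis=0).round(4), np.median(q[:,2]).round(4))
    x=P[...,:2]; ok=(P[...,2]>.03)&(P[...,0]>.2)&(P[...,0]<.75)&(abs(P[...,1])<.4)
    nl,lab,st,ce=cv2.connectedComponentsWithStats(ok.astype(np.uint8))
    for i in range(1,nl):
        if st[i,4]>25:
            q=P[lab==i]; t=q[q[:,2]>q[:,2].max()-.02]
            print(st[i].tolist(),"min",q.min(0).round(3),"max",q.max(0).round(3),"topmean",t.mean(0).round(3))
    s=(slice(v-55,v+60),slice(u-60,u+60))
    cv2.imwrite(f"pics/{n}z.png",cv2.resize(p[s][:,:,::-1],None,fx=5,fy=5,interpolation=cv2.INTER_CUBIC))
E
```

```text
[[-0.9737, 0.2278, -0.0003], [0.2278, 0.9737, -0.001], [0.0, -0.001, -1.0]]
scene [[422.3, 0.0, 279.5], [0.0, 422.3, 210.3], [0.0, 0.0, 1.0]]
white (293, 202, 39, 32) [0.6662 0.2382 0.6121] [0.547  0.7128 1.2319] 0.0056
white (201, 4, 46, 55) [ 0.5958 -0.4047  0.6041] [0.6877 1.9987 1.248 ] 0.011
[265, 125, 16, 29, 319] min [ 0.43  -0.379  0.031] max [ 0.48  -0.324  0.161] topmean [ 0.454 -0.35   0.152]
[217, 164, 48, 71, 1673] min [ 0.605 -0.204  0.03 ] max [ 0.75  -0.086  0.286] topmean [ 0.624 -0.126  0.277]
[270, 213, 64, 93, 2499] min [0.528 0.089 0.031] max [0.72  0.208 0.302] topmean [0.549 0.13  0.29 ]
[367, 296, 23, 27, 460] min [0.481 0.331 0.083] max [0.534 0.381 0.16 ] topmean [0.508 0.355 0.153]
top [[453.3, 0.0, 274.6], [0.0, 453.3, 207.8], [0.0, 0.0, 1.0]]
white (264, 243, 41, 36) [ 0.4627 -0.0357  0.6671] [0.1005 0.117  1.3364] 0.0069
white (47, 137, 58, 39) [0.6524 0.3279 0.6675] [0.3959 0.6854 1.3357] 0.0102
[301, 155, 40, 54, 1520] min [ 0.454 -0.205  0.03 ] max [ 0.75  -0.015  1.335] topmean [ 0.454 -0.015  1.335]
[197, 172, 47, 65, 1916] min [ 0.454 -0.015  0.031] max [0.719 0.207 1.335] topmean [ 0.454 -0.015  1.335]
[126, 239, 27, 20, 434] min [ 0.454 -0.015  0.086] max [0.529 0.376 1.335] topmean [ 0.454 -0.015  1.335]
[393, 251, 26, 21, 427] min [ 0.425 -0.38   0.09 ] max [ 0.478 -0.015  1.335] topmean [ 0.454 -0.015  1.335]
```

```bash
python3 - <<'E'
from h import *
a=[cv2.resize(cv2.imread(f"pics/{n}z.png"),(400,383)) for n in("scene","top")]
cv2.imwrite("pics/zz.png",np.hstack(a))
for n in("scene","top"):
    P,p=cloud(f"pics/{n}0.npz"); d=np.load(f"pics/{n}0.npz")["d"]
    hsv=cv2.cvtColor(p,cv2.COLOR_RGB2HSV)
    ok=d>0
    m=ok&(hsv[...,1]<70)&(hsv[...,2]>120)&(P[...,2]>.0)&(P[...,2]<.03)&(abs(P[...,0]-.45)<.1)&(abs(P[...,1]+.03)<.12)
    q=P[m]; e=cv2.minEnclosingCircle(q[:,:2].astype(np.float32)); print(n,"saucer",e,((q.max(0)+q.min(0))/2).round(4),np.percentile(q[:,2],[5,50,95]).round(4))
    # bottle cloud region, axis by slices
    s=ok&(abs(P[...,0]-.6)<.13)&(abs(P[...,1]-.15)<.08)&(P[...,2]>.21)
    q=P[s]
    for z in np.arange(.21,.31,.01):
        r=q[(q[:,2]>=z)&(q[:,2]<z+.01)]
        if len(r)>3: print(round(z,3),len(r),r.min(0)[:2].round(3),r.max(0)[:2].round(3),r.mean(0)[:2].round(3))
E
```

```text
scene saucer ((0.4638173580169678, -0.04681292548775673), 0.07192938029766083) [ 0.465  -0.0526  0.0087] [0.0014 0.0058 0.0122]
0.21 42 [0.575 0.124] [0.604 0.146] [0.591 0.137]
0.22 29 [0.571 0.122] [0.59  0.144] [0.583 0.136]
0.23 5 [0.551 0.139] [0.584 0.151] [0.564 0.146]
0.24 46 [0.553 0.114] [0.591 0.154] [0.578 0.14 ]
0.25 59 [0.547 0.112] [0.591 0.151] [0.577 0.137]
0.26 76 [0.528 0.101] [0.586 0.151] [0.568 0.133]
0.27 116 [0.538 0.092] [0.579 0.151] [0.561 0.125]
0.28 112 [0.534 0.095] [0.574 0.153] [0.555 0.131]
0.29 62 [0.529 0.11 ] [0.553 0.148] [0.543 0.125]
top saucer ((0.46054932475090027, -0.03902507200837135), 0.06272465735673904) [ 0.463  -0.0357  0.0094] [0.0024 0.0068 0.012 ]
0.21 15 [0.593 0.124] [0.603 0.144] [0.597 0.135]
0.24 13 [0.571 0.103] [0.588 0.146] [0.582 0.118]
0.25 38 [0.527 0.101] [0.588 0.148] [0.58  0.123]
0.26 66 [0.527 0.099] [0.582 0.146] [0.554 0.121]
0.27 137 [0.532 0.093] [0.576 0.147] [0.554 0.118]
0.28 142 [0.527 0.092] [0.573 0.151] [0.556 0.125]
0.29 94 [0.527 0.107] [0.554 0.149] [0.539 0.123]
0.3 17 [0.534 0.113] [0.547 0.127] [0.542 0.121]
```

View pics/zz.png

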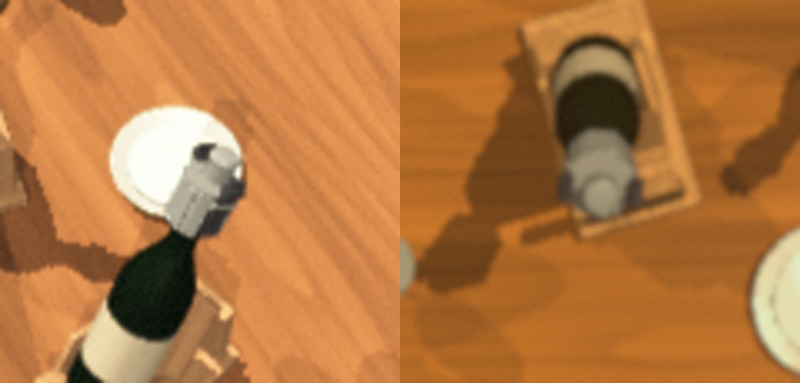

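The paddles sit left and right of the cap, so their axis is roughly horizontal and across the lean. I'll bring the wrist camera near them.

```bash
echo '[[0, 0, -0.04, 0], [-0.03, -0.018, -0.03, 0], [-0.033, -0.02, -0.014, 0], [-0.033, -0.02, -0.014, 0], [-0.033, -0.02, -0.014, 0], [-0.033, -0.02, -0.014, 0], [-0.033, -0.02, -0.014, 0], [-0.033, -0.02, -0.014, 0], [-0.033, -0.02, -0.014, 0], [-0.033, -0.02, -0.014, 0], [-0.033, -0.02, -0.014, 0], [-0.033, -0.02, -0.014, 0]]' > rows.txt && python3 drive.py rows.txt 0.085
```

```text
refused: ROWS must be a list of objects, one for each row. Nothing was moved.
```

Wrong form. The message asks for a list of objects, one for each row, so I'll send the same numbers that way.

```bash
echo '[{"pos":[0, 0, -0.04]}, {"pos":[-0.03, -0.018, -0.03]}, {"pos":[-0.033, -0.02, -0.014]}, {"pos":[-0.033, -0.02, -0.014]}, {"pos":[-0.033, -0.02, -0.014]}, {"pos":[-0.033, -0.02, -0.014]}, {"pos":[-0.033, -0.02, -0.014]}, {"pos":[-0.033, -0.02, -0.014]}, {"pos":[-0.033, -0.02, -0.014]}, {"pos":[-0.033, -0.02, -0.014]}, {"pos":[-0.033, -0.02, -0.014]}, {"pos":[-0.033, -0.02, -0.014]}]' > rows.txt && python3 drive.py rows.txt 0.085
echo '[{"pos":[-0.033, -0.02, 0]}, {"pos":[-0.033, -0.02, 0]}, {}]' > rows.txt && python3 drive.py rows.txt
python3 - <<'E'
from workcell import env, optics, probe_bus
import cv2,numpy as np
n="wrist";c=optics.camera_model(n);p,d=optics.capture(n); cv2.imwrite("pics/w1.png",p[:,:,::-1]); np.savez("pics/w1.npz",p=p,d=d,**c); print(c["world_from_camera"].round(3).tolist()); s=probe_bus.sense();print(s["ee_pos"],s["qpos"])
E
```

```text
time_s: 1.1
ee_pos: [0.4132, 0.1931, 0.4531]
eef_rot: [-0.36, -3.121, -0.0]
ft_force: [1.1, 1.9, 0.7]
width: 0.0848
grip_force: 0.0
time_s: 1.35
ee_pos: [0.471, 0.1368, 0.4509]
eef_rot: [-0.367, -3.119, 0.003]
ft_force: [-0.5, 1.0, -1.1]
width: 0.0849
grip_force: 0.0
[[0.232, -0.935, -0.268, 0.402], [0.973, 0.222, 0.066, 0.153], [-0.002, -0.276, 0.961, 0.58], [0.0, 0.0, 0.0, 1.0]]
[0.46940649 0.13864142 0.45118394] [ 2.87396436e-01  2.83739985e-01  5.92024955e-01  1.88118109e+00
 -3.35597141e-04  5.21545146e-01]
```

View pics/w1.png

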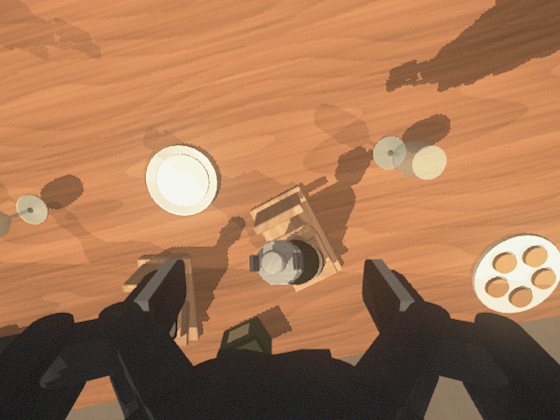

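The wrist view shows the stopper at (282,263) with a dark paddle at (254,263), and the saucer at (182,180). Next are a crop and the point clouds.

```bash
python3 - <<'E'
from h import *
P,p=cloud("pics/w1.npz"); d=np.load("pics/w1.npz")["d"]
s=(slice(213,313),slice(230,360))
a=cv2.resize(p[s][:,:,::-1],None,fx=6,fy=6,interpolation=cv2.INTER_CUBIC)
cv2.imwrite("pics/w1z.png",a)
hsv=cv2.cvtColor(p,cv2.COLOR_RGB2HSV)
m=(d>0)&(hsv[...,1]<90)&(hsv[...,2]>120)&(P[...,2]<.03)&(abs(P[...,0]-.45)<.1)&(abs(P[...,1]+.03)<.12)
q=P[m];print("saucer",cv2.minEnclosingCircle(q[:,:2].astype(np.float32)),((q.max(0)+q.min(0))/2).round(4),np.percentile(q[:,2],[5,50,95]).round(4))
S=P[s];
np.set_printoptions(linewidth=250)
print("z mm every 4 px"); print((S[::5,::5,2]*1000).round(0).astype(int))
E
```

```text
saucer ((0.4646031856536865, -0.04840840399265289), 0.07009514421224594) [ 0.4648 -0.0462  0.0068] [0.0029 0.0069 0.0122]
z mm every 4 px
[[  0   1   1   0  15  18  31  50  68  85  99 101 102 103 100  17  16   0   1   1   1   1   0   1   0   1]
 [  1   2   0   1   2  48  66  84  98 102 102 104 100  17  18  17  17  16   2   1   1   1   1   1   1   1]
 [  1   2   1   0   1  81  99 103 102 103 102  16  17  18  16  17  17  16   0  -1   0   1   1   2   0   0]
 [  1   3   0   2   1 102 102 103 102  17  15 580  16  17 140 143 142  18  15   1   1   0   0   3   2   2]
 [  1   0   1   3   1  99 101  16  16  16  16  16 140 143 143 134 110  80  15   1   1   1   2   0   0   0]
 [  1  -1   3   1   0   0   0  18  15  18 140 143 144 133 111  84  56  72  25  16   1   0   0   0   0   1]
 [  1   1   0   1   1  -1   0   0 264 265 267 267 236 171 170 157  31  34  77  16   3   0   2  -1   0   0]
 [  2   0   1   1   3  -1 141 265 266 266 268 268 272 256 184 179 167 100  81  40  16   0  -1   1  -1   0]
 [  0  -2   1   0   0   1 265 288 291 292 289 272 273 289 284 189 181 165  63  86  15   0  -1   0   1  -1]
[... 478 characters left out ...]
 285 266 200 195 183  62  65   0   1   1   0   1   0   0]
 [  0   1   1   1   2   1  -1   0 282 285 285 286 270 192 187  61  64   2   1   1   0   1   1   0   0 580]
 [  1   3   1   1   2   0   1   1   1   0   0   1   2  63  63   2   2   2   1   1   1   1  -1   1   1   1]
 [ -1   2  -1   1   0   2   1   1   0   2   0   2   2   2   1   1   3 580   0   0   2   0   1   0   0   0]
 [  0   0  -1   0   2   0   2   1   1   3   1   1  -1   1   0   0   2   3   1   0   2   0   0   0   2   1]
 [  1  -1  -1   0   1   0  -1  -2   2   0   0   0   1   1   1   1   0   0  -1   2   0   0   0   1  -1   1]
 [  1 580  -1   1   2   1   1   2   1   3   1   4  -1  -1   2  -1   1   1   1   1  -1   2   0   0   0   2]]
```

View pics/w1z.png

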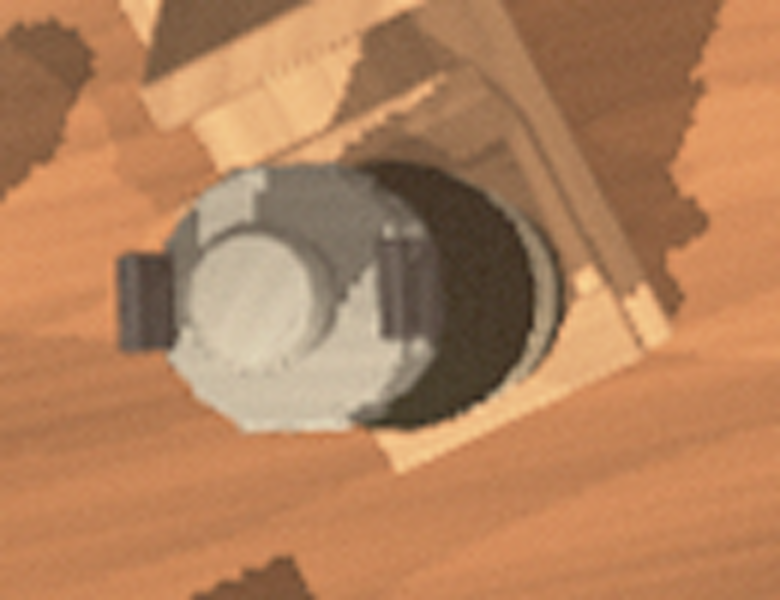

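The crop shows two dark ribs, at (145,303) and (407,290), and the round cap at (255,300). The right-hand rib stands about 10 mm higher, so the stopper is turned about its axis. I'll fit this properly.

```bash
cat > fit.py <<'E'
from h import *
import sys
def fit(f,cx,near=.04):
    P,p=cloud(f);d=np.load(f)["d"];T=np.load(f)["world_from_camera"]
    hsv=cv2.cvtColor(p,cv2.COLOR_RGB2HSV)
    roi=(d>0)&(P[...,2]>.25)&(P[...,2]<.32)&(np.hypot(P[...,0]-cx[0],P[...,1]-cx[1])<near)
    dark=(roi&(hsv[...,2]<120)&(P[...,2]>.262)).astype(np.uint8)
    n,lab,st,ce=cv2.connectedComponentsWithStats(dark)
    for i in range(1,n):
        if st[i,4]>.01*st[1:,4].sum() and st[i,4]>20:
            q=P[lab==i];print("dark",st[i].tolist(),"mean",q.mean(0).round(4),"min",q.min(0).round(4),"max",q.max(0).round(4))
    # planes by RANSAC on light part
    q=P[roi&(hsv[...,2]>120)]; rng=np.random.default_rng(0)
    for k in range(2):
        best=None
        for _ in range(3000):
            a=q[rng.choice(len(q),3,False)];nn=np.cross(a[1]-a[0],a[2]-a[0]);l=np.linalg.norm(nn)
            if l<1e-5: continue
            nn=nn/l; nn*=np.sign(nn[2])
            if not .8<nn[2]<.95: continue
            inl=abs((q-a[0])@nn)<.0015
            if best is None or inl.sum()>best.sum(): best=inl
        c=q[best].mean(0);u,s,v=np.linalg.svd(q[best]-c);nn=v[2]*np.sign(v[2,2])
        print("plane n",nn.round(3),"tilt",np.arccos(nn[2]).round(3),"centroid",c.round(4),"n",best.sum(),"ext",np.ptp((q[best]-c)@v[:2].T,axis=0).round(4))
        q=q[~best]
if __name__=="__main__": fit(sys.argv[1],eval(sys.argv[2]))
E
python3 fit.py pics/w1.npz "(.552,.124)"
python3 - <<'E'
from h import *
P,p=cloud("pics/w1.npz")
hsv=cv2.cvtColor(p,cv2.COLOR_RGB2HSV)
for (x0,x1,y0,y1) in ((246,262,250,276),(288,308,248,274)):
    print(hsv[y0:y1:2,x0:x1,2]); 
E
```

```text
dark [292, 252, 11, 18, 156] mean [0.5433 0.144  0.2882] min [0.534  0.1385 0.2664] max [0.5539 0.1494 0.2961]
dark [250, 254, 10, 17, 139] mean [0.5395 0.0972 0.2792] min [0.5309 0.0908 0.2661] max [0.5497 0.102  0.2872]
plane n [-0.464 -0.124  0.877] tilt 0.502 centroid [0.5477 0.122  0.275 ] n 792 ext [0.0477 0.0433]
plane n [-0.442 -0.133  0.887] tilt 0.48 centroid [0.5356 0.1175 0.2961] n 355 ext [0.0225 0.0227]
[[214 210 209 208 203 208 206 205 212 217 221 226 225 174 128 126]
 [214 214 214 216 216 216 216 216 221 226 222 211 164 133 128 127]
 [217 214 217 216 207 192 193 202 209 206 209 153 112 124 125 127]
 [214 214 216 155 101 110 103  83  81  83  80  81  93 117 128 125]
 [214 217 221 152  94 111 114  90  84  86  82  85  87 117 126 138]
 [210 211 216 156 105 113 111  90  86  86  88  94  88 126 140 154]
 [200 206 221 167 112 110 110  92  90  93  93  96  82 123 140 167]
 [216 219 223 166 103 106 115  98  87  92  90  94  84 126 144 172]
 [217 216 220 171 115 110 115  97  87  94  90  94  82 123 135 153]
 [212 211 212 175 123 113 115  98  89  89  96  93  83 104 186 206]
 [186 188
[... 598 characters left out ...]
  72  68
   71  71]
 [130 126 151 189 162 115 102 113 110  94  91  95  98  98  87  81  75  69
   73  68]
 [151 164 183 197 158 114 101 111 112  92  89  91 100  97  90  84  71  70
   73  74]
 [182 197 194 196 174 123  98 106 114  92  90  93  99 104  89  83  79  66
   69  72]
 [198 188 193 193 184 132  99 108 115  97  91  94 101 101  91  85  75  69
   72  76]
 [203 204 199 198 203 147  95 106 117  97  87  89 100  98  93  90  76  73
   73  74]
 [204 201 205 204 211 144  99 111 119 101 103 107 111 101  95  81  74  73
   73  68]
 [199 200 202 204 204 205 196 190 193 147 156 193 178 133  92  80  76  73
   72  77]
 [208 209 211 212 210 211 209 215 192 148 152 160 153 139  98  73  76  75
   71  77]]
```

Fit results:
- Neck axis ≈ (-0.46, -0.125, 0.878), a tilt of 0.50 as stated.
- Cap top (0.536, 0.1175, 0.296), which matches 45 mm + 286 mm along the axis.
- Rib line ≈ (0.08, 0.98, 0.19), perpendicular to the axis as it should be.

The rib centre is then about (0.5445, 0.1206, 0.2787). I'll hover above it and look again.

```bash
echo '[{"spin":-0.075}, {"spin":-0.075}, {"pos":[-0.0254, -0.004, 0.03]}, {"pos":[-0.0254, -0.004, 0.03]}, {"pos":[-0.0254, -0.004, 0.03]}, {}, {}]' > rows.txt && python3 drive.py rows.txt
python3 - <<'E'
from workcell import env, optics, probe_bus
import cv2,numpy as np
n="wrist";c=optics.camera_model(n);p,d=optics.capture(n); cv2.imwrite("pics/w2.png",p[:,:,::-1]); np.savez("pics/w2.npz",p=p,d=d,**c); s=probe_bus.sense();print(s["ee_pos"],s["eef_rot"],s["ft_force"],env.tips_ahead)
E
python3 fit.py pics/w2.npz "(.552,.124)"
```

```text
time_s: 1.98
ee_pos: [0.5419, 0.1231, 0.3606]
eef_rot: [-0.125, -3.135, 0.001]
ft_force: [0.1, 0.7, 0.6]
width: 0.0853
grip_force: 0.0
[0.54179784 0.12338392 0.36243203] [-1.24852559e-01 -3.13791142e+00  1.35003597e-04] [0.24149726 0.92181883 0.76326902] 0.014
dark [262, 206, 15, 4, 22] mean [0.5274 0.1207 0.2844] min [0.5254 0.1152 0.266 ] max [0.5321 0.1249 0.2906]
dark [232, 211, 16, 27, 322] mean [0.54   0.097  0.2797] min [0.5299 0.0908 0.2658] max [0.5507 0.1019 0.2881]
dark [297, 215, 15, 28, 365] mean [0.5439 0.1435 0.2887] min [0.5339 0.138  0.2727] max [0.5555 0.1494 0.2966]
plane n [-0.464 -0.125  0.877] tilt 0.501 centroid [0.5493 0.1219 0.2759] n 1708 ext [0.0484 0.0507]
plane n [-0.448 -0.125  0.885] tilt 0.483 centroid [0.5357 0.1175 0.2963] n 825 ext [0.0233 0.0234]
```

View pics/w2.png

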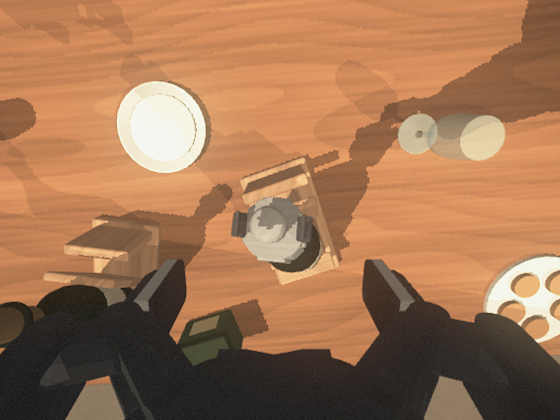

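The second view agrees to within 1 mm. The ribs are at (240,224) and (305,228), with clear space either side. I'll descend around them.

```bash
echo '[{"pos":[-0.0027, -0.0024, 0.028]}, {"pos":[0, 0, 0.03]}, {"pos":[0, 0, 0.02]}, {"pos":[0, 0, 0.0104]}, {}, {}]' > rows.txt && python3 drive.py rows.txt 0.085
python3 - <<'E'
from workcell import env, optics, probe_bus
s=probe_bus.sense();print(s["ee_pos"],s["ft_force"])
E
```

```text
time_s: 2.53
ee_pos: [0.5447, 0.1209, 0.2758]
eef_rot: [0.124, 3.138, 0.001]
ft_force: [1.2, -0.9, 0.7]
width: 0.0851
grip_force: 0.0
[0.54469266 0.12093058 0.27576156] [ 1.20765334 -0.93385968  0.65600224]
```

```bash
echo '[{"pos":[0, 0, 0.001]}, {}, {}, {}, {}, {}, {}, {}]' > rows.txt && python3 drive.py rows.txt 0.04
python3 -c "
from workcell import env, optics, probe_bus
s=probe_bus.sense();print(s['ee_pos'],s['ft_force'],s['moment'],s['width'])"
```

```text
time_s: 3.2
ee_pos: [0.5456, 0.1207, 0.2745]
eef_rot: [0.125, 3.137, 0.002]
ft_force: [-1.5, 2.6, 8.5]
width: 0.0539
grip_force: 61.2
[0.54558199 0.12074289 0.27454497] [-1.49104946  2.58776179  8.48936096] [0.45246422 0.12327167 0.07300883] 0.05390290599415313
```

Gripped at 54 mm and 61 N. Now I'll press gently down the axis in 1 mm steps.

```bash
echo '[{"pos":[-0.00045, 0.00016, 0.00088]}, {}, {"pos":[-0.00045, 0.00016, 0.00088]}, {}, {}]' > rows.txt && python3 drive.py rows.txt
python3 -c "
from workcell import env, optics, probe_bus
import numpy as np
s=probe_bus.sense();print(s['ee_pos'],s['ft_force'],s['ft_force']@np.array([-.462,-.125,.878]),s['width'])"
```

```text
time_s: 3.62
ee_pos: [0.5464, 0.1212, 0.2733]
eef_rot: [0.125, 3.136, 0.003]
ft_force: [-2.9, 3.1, 15.4]
width: 0.0485
grip_force: 59.6
[0.5464221  0.12123175 0.2733462 ] [-2.93070279  3.10454918 15.39209837] 14.480178413423697 0.048465448969252055
```

The paddles gave: the width dropped to 48.5 mm at about 15 N. I'll hold briefly, then draw off along the neck.

```bash
echo '[{}, {}, {"pos":[0.0009, -0.0003, -0.0018]}, {"pos":[0.0018, -0.0006, -0.0035]}, {"pos":[0.0018, -0.0006, -0.0035]}, {}]' > rows.txt && python3 drive.py rows.txt
python3 -c "
from workcell import env, optics, probe_bus
import numpy as np
s=probe_bus.sense();print(s['ee_pos'],s['ft_force'],s['ft_force']@np.array([-.462,-.125,.878]),s['width'])"
```

```text
time_s: 4.12
ee_pos: [0.5427, 0.1213, 0.2794]
eef_rot: [0.124, 3.138, 0.006]
ft_force: [15.1, 16.6, -22.7]
width: 0.0474
grip_force: 77.1
[0.5426775  0.12133623 0.27938993] [ 15.11104162  16.55210957 -22.65383249] -28.940379852299976 0.04740085858165473
```

Axial pull is 29 N. I'll check whether the stopper moved with the tool.

```bash
python3 - <<'E'
from workcell import env, optics, probe_bus
import cv2,numpy as np
n="wrist";c=optics.camera_model(n);p,d=optics.capture(n); cv2.imwrite("pics/w3.png",p[:,:,::-1]); np.savez("pics/w3.npz",p=p,d=d,**c); s=probe_bus.sense();print(s["ee_pos"],s["ft_force"],s['moment'],s["width"])
for m in("top","scene"):
    c=optics.camera_model(m);p,d=optics.capture(m);np.savez(f"pics/{m}3.npz",p=p,d=d,**c)
cv2.imwrite("pics/w3z.png",cv2.resize(cv2.imread("pics/w3.png")[140:400,150:400],None,fx=2.2,fy=2.2))
E
python3 fit.py pics/w3.npz "(.552,.124)"
```

```text
[0.54263096 0.12136393 0.27942619] [ 15.78474062  16.23651524 -22.25214819] [ 3.49581995 -2.98542298 -0.24067311] 0.047660678406652564
dark [187, 251, 110, 84, 3097] mean [0.5342 0.1034 0.2933] min [0.5241 0.091  0.2673] max [0.5519 0.1314 0.32  ]
dark [306, 251, 88, 83, 3146] mean [0.538  0.1468 0.2978] min [0.5305 0.1346 0.2669] max [0.5547 0.1618 0.32  ]
plane n [-0.46  -0.096  0.883] tilt 0.489 centroid [0.547  0.122  0.2767] n 3287 ext [0.0484 0.0438]
plane n [-0.44  -0.09   0.893] tilt 0.466 centroid [0.5357 0.1181 0.2985] n 1684 ext [0.0215 0.0221]
```

View pics/w3z.png

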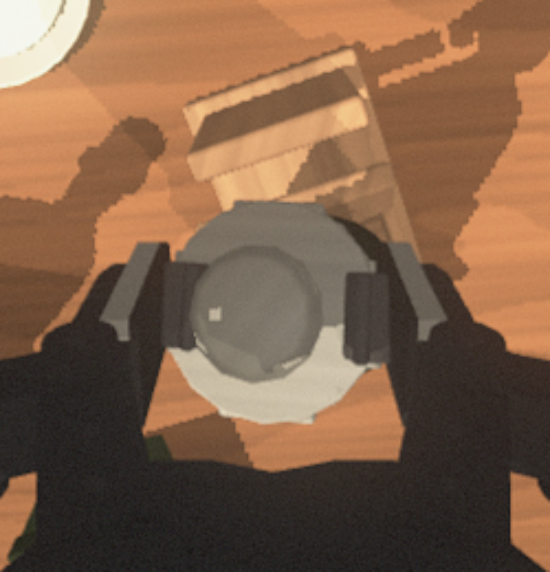

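```bash
python3 - <<'E'
from h import *
for f,boxes,u,cap in (("pics/w2.npz",((233,247,212,236),(298,311,216,241)),(-.462,-.125,.878),(.5357,.1175,.2963)),
                ("pics/w3.npz",((225,242,262,297),(308,325,266,303)),(-.452,-.094,.887),(.5357,.1181,.2985))):
    P,p=cloud(f);u=np.array(u)/np.linalg.norm(u);cap=np.array(cap)
    V=cv2.cvtColor(p,cv2.COLOR_RGB2HSV)[...,2]
    c=[]
    for x0,x1,y0,y1 in boxes:
        q=P[y0:y1,x0:x1][V[y0:y1,x0:x1]<125]; h=(q-cap)@u+.072
        q=q[(h>.050)&(h<.062)]; c.append(q)
    y=c[1].mean(0)-c[0].mean(0); y-=u*(y@u); y/=np.linalg.norm(y)
    print(f,"y",y.round(3))
    for q in c: print(len(q),"h",np.percentile((q-cap)@u+.072,[5,50,95]).round(4),"along y",np.percentile((q-cap)@y,[2,50,98]).round(4))
E
```

```text
pics/w2.npz y [0.092 0.978 0.188]
227 h [0.0536 0.0569 0.0615] along y [-0.0283 -0.022  -0.0195]
234 h [0.0552 0.0572 0.0616] along y [0.0199 0.0258 0.0291]
pics/w3.npz y [0.076 0.987 0.143]
429 h [0.0564 0.0581 0.0618] along y [-0.0225 -0.0194 -0.015 ]
441 h [0.056  0.0579 0.0618] along y [0.0163 0.0212 0.0238]
```

The stopper only followed by about 4 mm. It has rolled ~0.04 rad, with its foot ~1.3 mm towards -y, so the +y claw is probably still hooked; the 16 N sideways load fits that. I'll ease back down, shift to +y and retry.

```bash
cat > st.py <<'E'
from workcell import env, optics, probe_bus
import numpy as np
s=probe_bus.sense();f=s['ft_force'];u=np.array([-.462,-.125,.878]);e=np.array([.08,.997,0]);x=np.array([-.997,.08,0])
print("ee",s['ee_pos'].round(4),"f",f.round(1),"axial %.1f ty %.1f tx %.1f"%(f@u,(f-u*(f@u))@e,(f-u*(f@u))@x),"mom",s['moment'].round(2),"w %.4f"%s['width'])
E
echo '[{"pos":[-0.0014, 0.0005, 0.0026]}, {"pos":[-0.0014, 0.0005, 0.0026]}, {}, {}]' > rows.txt && python3 drive.py rows.txt >/dev/null; python3 st.py
echo '[{"pos":[0, 0.001, 0]}, {}]' > rows.txt && python3 drive.py rows.txt >/dev/null;python3 st.py
```

```text
ee [0.5438 0.1216 0.2773] f [-13.9   6.3  22.8] axial 25.6 ty 9.3 tx 2.8 mom [1.99 2.58 0.34] w 0.0476
ee [0.5438 0.1218 0.2774] f [-15.3   1.   25.2] axial 29.0 ty 4.5 tx 2.2 mom [0.64 2.82 0.29] w 0.0472
```

```bash
echo '[{"pos":[0.0005, 0.0005, -0.001]}, {}]' > rows.txt && python3 drive.py rows.txt >/dev/null;python3 st.py
python3 - <<'E'
from workcell import env, optics, probe_bus
import numpy as np
n="wrist";c=optics.camera_model(n);p,d=optics.capture(n); np.savez("pics/w4.npz",p=p,d=d,**c)
E
python3 fit.py pics/w4.npz "(.552,.124)"; python3 st.py
```

```text
ee [0.5437 0.122  0.2776] f [-7.6 -0.3 13. ] axial 15.0 ty 1.5 tx 0.8 mom [0.17 1.55 0.1 ] w 0.0469
dark [182, 251, 114, 84, 3282] mean [0.5348 0.1031 0.2927] min [0.5253 0.0882 0.2655] max [0.5534 0.1315 0.32  ]
dark [305, 251, 90, 105, 3459] mean [0.5391 0.1482 0.2979] min [0.5313 0.1352 0.2646] max [0.5557 0.1621 0.32  ]
plane n [-0.457 -0.091  0.885] tilt 0.485 centroid [0.5476 0.1225 0.2749] n 3329 ext [0.0486 0.0441]
plane n [-0.433 -0.089  0.897] tilt 0.458 centroid [0.5367 0.1185 0.2969] n 1713 ext [0.0222 0.021 ]
ee [0.5437 0.122  0.2776] f [-7.6 -0.6 14. ] axial 15.9 ty 1.4 tx 0.4 mom [0.23 1.52 0.11] w 0.0474
```

```bash
echo '[{"pos":[0.0009, -0.0003, -0.0018]}, {}]' > rows.txt && python3 drive.py rows.txt >/dev/null;python3 st.py; echo '[{"pos":[0.0009, -0.0003, -0.0018]}, {}]' > rows.txt && python3 drive.py rows.txt >/dev/null;python3 st.py;echo '[{"pos":[0.0009, -0.0003, -0.0018]}, {}]' > rows.txt && python3 drive.py rows.txt >/dev/null;python3 st.py
```

```text
ee [0.5434 0.122  0.278 ] f [ 4.1  4.5 -5.1] axial -6.9 ty 3.7 tx -0.6 mom [ 0.92 -0.79  0.  ] w 0.0473
ee [0.543  0.1221 0.2784] f [ 15.3   8.2 -26. ] axial -30.9 ty 4.4 tx -0.7 mom [ 1.55 -3.01 -0.17] w 0.0474
ee [0.5423 0.122  0.2794] f [ 20.6  10.8 -35.6] axial -42.1 ty 5.6 tx -0.7 mom [ 1.81 -3.98 -0.22] w 0.0474
```

It's stuck at 42 N. Because the paddle line tilts 0.15–0.19 rad to the level pads, the +y pad probably rests on the skirt before that lever is fully in. I'll ease the load off, then turn the stopper about the neck until its paddle line is level (about 0.34 rad), watching the forces.

```bash
echo '[{"pos":[-0.0009, 0.0003, 0.0018]}, {"pos":[-0.0009, 0.0003, 0.0018]}, {}]' > rows.txt && python3 drive.py rows.txt >/dev/null;python3 st.py; echo '[{"pos":[-0.0002, 0.0002, 0.0004]}, {"spin":-0.04}, {"spin":-0.04}, {}]' > rows.txt && python3 drive.py rows.txt >/dev/null;python3 st.py
```

```text
ee [0.5428 0.1219 0.2787] f [-5.4  2.4  5.5] axial 7.1 ty 3.1 tx 2.4 mom [0.66 1.04 0.06] w 0.0476
ee [0.5433 0.1212 0.2782] f [-2.4 -4.5  7.6] axial 8.3 ty -3.3 tx -1.7 mom [-1.08  0.57 -0.44] w 0.0473
```

```bash
echo '[{"pos":[0, 0.0003, 0], "spin":-0.05}, {"spin":-0.05}, {}]' > rows.txt && python3 drive.py rows.txt >/dev/null;python3 st.py; echo '[{"spin":-0.05}, {"spin":-0.05}, {}]' > rows.txt && python3 drive.py rows.txt >/dev/null;python3 st.py
python3 - <<'E'
from workcell import env, optics, probe_bus
import cv2,numpy as np
n="wrist";c=optics.camera_model(n);p,d=optics.capture(n); np.savez("pics/w5.npz",p=p,d=d,**c);cv2.imwrite("pics/w5.png",cv2.resize(p[140:400,150:400,::-1],None,fx=2.2,fy=2.2))
print(probe_bus.sense()["eef_rot"])
E
python3 fit.py pics/w5.npz "(.552,.124)"
```

```text
ee [0.5435 0.1203 0.2777] f [  1.8 -11.2   0.7] axial 1.2 ty -10.8 tx -3.2 mom [-3.34 -0.35 -0.82] w 0.0472
ee [0.544  0.1197 0.2772] f [  8.3 -14.   -7.5] axial -8.7 ty -14.7 tx -5.5 mom [-4.43 -1.74 -1.2 ] w 0.0470
[-0.31003622  3.12534333 -0.00783321]
dark [181, 250, 115, 85, 2844] mean [0.541  0.0975 0.2928] min [0.5264 0.0849 0.2657] max [0.5602 0.1296 0.32  ]
dark [305, 251, 91, 105, 3599] mean [0.5324 0.1444 0.2983] min [0.5232 0.1328 0.2627] max [0.5513 0.1602 0.32  ]
plane n [-0.444 -0.187  0.876] tilt 0.503 centroid [0.5481 0.1205 0.2746] n 3537 ext [0.0487 0.0436]
plane n [-0.431 -0.18   0.884] tilt 0.486 centroid [0.537  0.1134 0.2957] n 2140 ext [0.0232 0.0216]
```

View pics/w5.png

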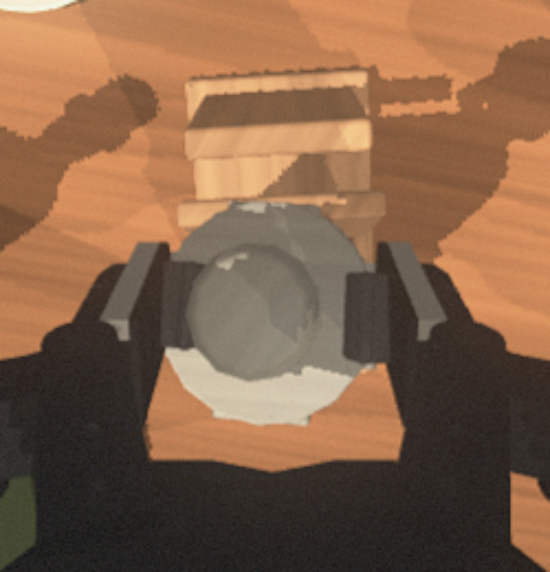

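The gripper now squares to the cradle at yaw 0.28, but the stopper turned rigidly about the vertical and stands slightly cocked. I'll let go, let it seat, and remeasure.

```bash
echo '[{}, {}, {}, {}]' > rows.txt && python3 drive.py rows.txt 0.085 >/dev/null;python3 st.py
python3 - <<'E'
from workcell import env, optics, probe_bus
import cv2,numpy as np
n="wrist";c=optics.camera_model(n);p,d=optics.capture(n); np.savez("pics/w6.npz",p=p,d=d,**c);cv2.imwrite("pics/w6.png",cv2.resize(p[180:400,180:400,::-1],None,fx=2.5,fy=2.5))
s=probe_bus.sense();print(s["eef_rot"],s["time_s"])
E
python3 fit.py pics/w6.npz "(.552,.124)"
```

```text
ee [0.5432 0.1222 0.2775] f [-0.3 -0.4 -0.1] axial 0.1 ty -0.4 tx 0.2 mom [0.08 0.05 0.02] w 0.0848
[-3.14023601e-01  3.12544605e+00  4.27959896e-04] 7.0
dark [237, 250, 60, 49, 430] mean [0.5311 0.1135 0.2895] min [0.5252 0.1038 0.2667] max [0.5448 0.132  0.2986]
dark [210, 257, 27, 43, 934] mean [0.5445 0.0983 0.2833] min [0.5346 0.0919 0.2621] max [0.5577 0.104  0.292 ]
dark [306, 263, 24, 43, 943] mean [0.5377 0.1405 0.2854] min [0.5281 0.1355 0.2638] max [0.5478 0.1479 0.2946]
plane n [-0.461 -0.115  0.88 ] tilt 0.495 centroid [0.5471 0.121  0.2753] n 3721 ext [0.0486 0.044 ]
plane n [-0.446 -0.089  0.891] tilt 0.472 centroid [0.5355 0.1171 0.2969] n 2263 ext [0.0224 0.0225]
```

View pics/w6.png

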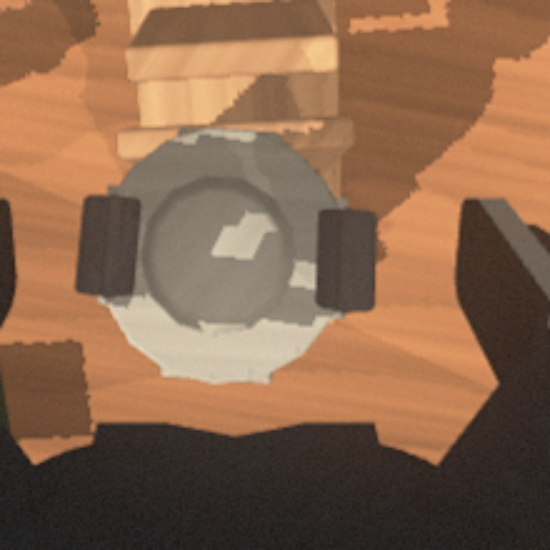

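Letting go worked: the stopper has turned about the neck and its ribs are now nearly level, at crop (108,245) and (347,260), with ~0.05 tilt left. I'll recentre, turn a touch more, and regrip slightly higher.

```bash
echo '[{"pos":[-0.0006, -0.0026, -0.0025], "spin":-0.03}, {}, {}]' > rows.txt && python3 drive.py rows.txt 0.085 >/dev/null; python3 st.py; echo '[{}, {}, {}, {}, {}, {}]' > rows.txt && python3 drive.py rows.txt 0.04 ; sed -i 's/-.125,.878/-.12,.879/;s/.08,.997,0/-.227,.974,0/;s/-.997,.08,0/-.974,-.227,0/' st.py;python3 st.py
```

```text
ee [0.5443 0.1196 0.2799] f [-0.1  0.8  0.5] axial 0.4 ty 0.8 tx -0.0 mom [-0.03 -0.04  0.01] w 0.0849
time_s: 7.75
ee_pos: [0.5441, 0.1203, 0.2805]
eef_rot: [-0.361, 3.12, 0.003]
ft_force: [-5.0, 7.1, 9.2]
width: 0.049
grip_force: 60.2
ee [0.5441 0.1203 0.2805] f [-5.   7.1  9.2] axial 9.6 ty 8.1 tx -1.3 mom [ 0.92  0.76 -0.2 ] w 0.0490
```

```bash
echo '[{"pos":[-0.0005, 0.0007, 0.0009]}, {}, {}]' > rows.txt && python3 drive.py rows.txt >/dev/null;python3 st.py;echo '[{"pos":[-0.0005, 0, 0.0009]}, {}, {}]' > rows.txt && python3 drive.py rows.txt >/dev/null;python3 st.py
```

```text
ee [0.5442 0.1205 0.2803] f [-10.9  -0.9  19.9] axial 22.6 ty 1.9 tx 0.0 mom [-0.34  1.88 -0.18] w 0.0492
ee [0.5445 0.1205 0.28  ] f [-14.6  -1.   27.1] axial 30.6 ty 2.7 tx -0.2 mom [-0.42  2.79 -0.16] w 0.0488
```

```bash
cat > look.py <<'E'
from workcell import env, optics, probe_bus
import cv2,numpy as np,sys
from fit import fit
f=f"pics/{sys.argv[1]}.npz"
n="wrist";c=optics.camera_model(n);p,d=optics.capture(n); np.savez(f,p=p,d=d,**c);cv2.imwrite(f[:-3]+"png",cv2.resize(p[180:400,180:400,::-1],None,fx=2.5,fy=2.5))
fit(f,eval(sys.argv[2]) if len(sys.argv)>2 else (.552,.124))
from h import cloud
P,p=cloud(f);V=cv2.cvtColor(p,cv2.COLOR_RGB2HSV)[...,2]
y0=285
print("row285 V",V[y0,205:345:2]);print("z",(P[y0,205:345:2,2]*1000).round().astype(int));
T=c["world_from_camera"]
E
python3 look.py w7; python3 st.py
python3 - <<'E'
from h import *
# axial/lateral position of cap relative to the initial axis, every view
u=np.array([-.462,-.123,.8785]);u/=np.linalg.norm(u);c0=np.array([.5357,.1175,.2963])
for n,c in dict(w3=(.5357,.1181,.2985),w4=(.5367,.1185,.2969),w5=(.537,.1134,.2957),w6=(.5355,.1171,.2969)).items():
    e=np.array(c)-c0; print(n,"axial %.4f"%(e@u),"lat",(e-u*(e@u)).round(4))
E
```

```text
dark [256, 245, 43, 35, 305] mean [0.53   0.1208 0.2862] min [0.5257 0.1082 0.2649] max [0.5437 0.1321 0.2964]
dark [180, 251, 71, 83, 2620] mean [0.5439 0.0951 0.2936] min [0.5303 0.0845 0.2666] max [0.5608 0.1087 0.32  ]
dark [305, 251, 77, 83, 2971] mean [0.5324 0.1435 0.2955] min [0.5226 0.1336 0.2623] max [0.5488 0.1553 0.32  ]
plane n [-0.462 -0.136  0.876] tilt 0.503 centroid [0.5482 0.1204 0.2745] n 3312 ext [0.0485 0.0438]
plane n [-0.447 -0.125  0.886] tilt 0.483 centroid [0.5361 0.1154 0.2956] n 2108 ext [0.044  0.0243]
row285 V [116  56  59  55  61  57  56  54  53  76  81  79  73  70  75  81  81  75
 107 113 126 133 134 137 137 141 141 143 145 139 141 145 143 142 146 146
 146 143 146 145 141 139 142 138 135 132 133 139 138 140 106  69  71  74
  72  75  74  74  70  73  76  57  56  58  57  59  60  56  55 110]
z [306 306 307 304 300 297 292 288 284 284 284 284 285 286 288 288 289 281
 294 409 298 297 297 298 297 296 297 298 298 298 297 298 298 297 298 298
 298 297 297 297 298 297 298 297 297 295 276 275 276 276 279 283 283 285
 290 289 289 286 285 286 284 285 291 295 298 303 305 306 305 307]
ee [0.5444 0.1205 0.28  ] f [-15.3  -1.2  26.5] axial 30.6 ty 2.6 tx 0.6 mom [-0.46  2.74 -0.19] w 0.0489
w3 axial 0.0019 lat [0.0009 0.0008 0.0006]
w4 axial -0.0001 lat [0.001  0.001  0.0007]
w5 axial -0.0006 lat [ 0.001  -0.0042 -0.0001]
w6 axial 0.0007 lat [ 0.0001 -0.0003  0.    ]
```

View pics/w7.png

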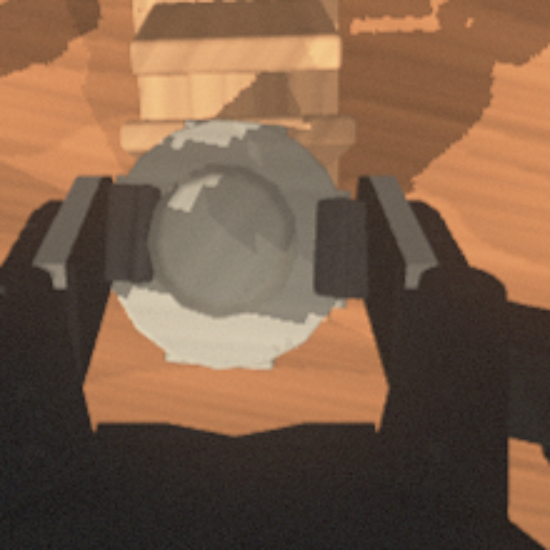

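The reading was 54 mm with both catches locked and is 49 mm now. That is one catch's worth of give, and the right (+y) rib sits farther out than the left, so the second catch still needs more press. I'll continue in 1 mm steps, watching force and width.

```bash
for i in 1; do echo '[{"pos":[-0.0005, 0, 0.0009]}, {}]' > rows.txt && python3 drive.py rows.txt >/dev/null;python3 st.py; done; echo '[{"pos":[-0.0003, 0, 0.0005]}, {}, {}]' > rows.txt && python3 drive.py rows.txt >/dev/null;python3 st.py
```

```text
ee [0.5448 0.1206 0.2792] f [-16.7  -2.6  29.7] axial 34.1 ty 1.7 tx 0.6 mom [-0.54  3.01 -0.14] w 0.0490
ee [0.545  0.1206 0.2789] f [-18.6  -1.7  32.5] axial 37.3 ty 3.0 tx 0.6 mom [-0.57  3.44 -0.14] w 0.0491
```

```bash
python3 look.py w8 | grep -E "plane"; python3 - <<'E'
from h import *
# shoulder height along the axis: robust, using same pixels/points of steel shoulder
u=np.array([-.462,-.123,.8785]);u/=np.linalg.norm(u);c0=np.array([.5357,.1175,.2963])
for f in("w2","w3","w4","w6","w7","w8"):
    P,p=cloud(f"pics/{f}.npz");V=cv2.cvtColor(p,cv2.COLOR_RGB2HSV)[...,2]
    h=(P-c0)@u+.072; r=np.linalg.norm((P-c0)-((P-c0)@u)[...,None]*u,axis=-1)
    ok=np.isfinite(h)&(V>110)
    a=h[ok&(r<.008)&(h>.06)&(h<.085)]; b=h[ok&(r>.0155)&(r<.021)&(h>.038)&(h<.06)]
    print(f,"cap %.4f"%np.median(a),"shoulder %.4f"%np.median(b),len(b))
E
```

```text
plane n [-0.463 -0.133  0.876] tilt 0.503 centroid [0.5487 0.1205 0.2734] n 3319 ext [0.0486 0.0468]
plane n [-0.446 -0.131  0.886] tilt 0.483 centroid [0.5367 0.1157 0.2946] n 2114 ext [0.0441 0.0232]
w2 cap 0.0722 shoulder 0.0473 846
w3 cap 0.0740 shoulder 0.0490 1657
w4 cap 0.0722 shoulder 0.0472 1692
w6 cap 0.0729 shoulder 0.0479 2129
w7 cap 0.0717 shoulder 0.0468 1709
w8 cap 0.0705 shoulder 0.0456 1706
```

The depth gauge shows the stopper pressed ~2 mm at 37 N, with claw friction from the hard 60 N squeeze taking the load. I'll ease the fingers slightly so it can settle deeper, rather than forcing it.

```bash
cat > dep.py <<'E'
from h import *
from workcell import env, optics, probe_bus
import sys
u=np.array([-.462,-.123,.8785]);u/=np.linalg.norm(u);c0=np.array([.5357,.1175,.2963])
c=optics.camera_model("wrist");p,d=optics.capture("wrist");z=dict(p=p,d=d,**c);np.savez(f"pics/{sys.argv[1]}.npz",**z)
P,p=cloud(z);V=cv2.cvtColor(p,cv2.COLOR_RGB2HSV)[...,2]
h=(P-c0)@u+.072; r=np.linalg.norm((P-c0)-((P-c0)@u)[...,None]*u,axis=-1)
a=h[(V>110)&(r<.008)&(h>.06)&(h<.135)]
print("depth cap %.4f (rest .0722-.0729)"%np.median(a))
E
echo '[{}, {}]' > rows.txt && python3 drive.py rows.txt 0.0505 | tail -2;python3 st.py;python3 dep.py w9
```

```text
width: 0.0504
grip_force: 35.8
ee [0.5451 0.1207 0.2785] f [-15.   -2.   26.4] axial 30.3 ty 1.9 tx 0.5 mom [-0.28  2.95 -0.11] w 0.0504
depth cap 0.0705 (rest .0722-.0729)
```

```bash
echo '[{}, {}]' > rows.txt && python3 drive.py rows.txt 0.051 | tail -1;python3 st.py;python3 dep.py w10;echo '[{"pos":[-0.0005, 0, 0.0009]}, {}]' > rows.txt && python3 drive.py rows.txt | tail -1;python3 st.py;python3 dep.py w11
```

```text
grip_force: 29.5
ee [0.5451 0.1208 0.2783] f [-13.9  -1.1  26.1] axial 29.5 ty 2.5 tx -0.3 mom [-0.23  2.79 -0.15] w 0.0510
depth cap 0.0705 (rest .0722-.0729)
grip_force: 28.4
ee [0.5456 0.1209 0.2774] f [-13.7  -0.4  24.3] axial 27.8 ty 3.0 tx 0.2 mom [-0.22  2.68 -0.1 ] w 0.0514
depth cap 0.0694 (rest .0722-.0729)
```

Easing worked: it went 1 mm deeper with less force. Continuing.

```bash
echo '[{"pos":[-0.0005, 0, 0.0009]}, {}]' > rows.txt && python3 drive.py rows.txt | tail -1;python3 st.py;python3 dep.py w12;echo '[{"pos":[-0.0003, 0, 0.0005]}, {}]' > rows.txt && python3 drive.py rows.txt 0.0495| tail -1;python3 st.py;python3 dep.py w13
```

```text
grip_force: 25.6
ee [0.5461 0.121  0.2765] f [-13.9  -1.5  24.5] axial 28.1 ty 2.1 tx 0.4 mom [-0.31  2.72 -0.07] w 0.0512
depth cap 0.0684 (rest .0722-.0729)
grip_force: 6.1
ee [0.5471 0.1209 0.275 ] f [-1.5 -1.6  7.7] axial 7.7 ty -1.1 tx -1.8 mom [-0.21  0.27 -0.07] w 0.0496
depth cap 0.0725 (rest .0722-.0729)
```

The second catch gave: grip force fell to 6 N at 49.6 mm. Now squeeze fully.

```bash
echo '[{}, {}, {}]' > rows.txt && python3 drive.py rows.txt 0.04| tail -2;python3 st.py;python3 dep.py w14
```

```text
width: 0.0462
grip_force: 59.9
ee [0.5473 0.1209 0.2751] f [ 0.  -1.   9.1] axial 8.1 ty -0.9 tx -3.7 mom [-0.25  0.34  0.02] w 0.0462
depth cap 0.0716 (rest .0722-.0729)
```

```bash
echo '[{"pos":[0.001, 0, -0.0018]}, {}]' > rows.txt && python3 drive.py rows.txt | tail -2;python3 st.py;python3 dep.py w15; echo '[{"pos":[0.001, 0, -0.0018]}, {}]' > rows.txt && python3 drive.py rows.txt | tail -2;python3 st.py;python3 dep.py w16
```

```text
width: 0.0456
grip_force: 62.8
ee [0.5462 0.1207 0.2767] f [ 0.2 -0.5  6.8] axial 6.0 ty -0.5 tx -2.9 mom [-0.12 -0.12 -0.01] w 0.0456
depth cap 0.0734 (rest .0722-.0729)
width: 0.0459
grip_force: 61.9
ee [0.5452 0.1205 0.278 ] f [1.3 0.8 0.2] axial -0.5 ty 0.5 tx -1.2 mom [ 0.01 -0.39 -0.01] w 0.0459
depth cap 0.0750 (rest .0722-.0729)
```

It's moving freely with no force. Drawing it off.

```bash
echo '[{"pos":[0.0024, 0, -0.0044]}, {"pos":[0.0048, 0, -0.0088]}, {}]' > rows.txt && python3 drive.py rows.txt >/dev/null;python3 st.py; echo '[{"pos":[0.0048, 0, -0.0088]}, {"pos":[0.0048, 0, -0.0088]}, {"pos":[0.0048, 0, -0.0088]}, {"pos":[0.0048, 0, -0.0088]}, {"pos":[0.0048, 0, -0.0088]}, {}, {}]' > rows.txt && python3 drive.py rows.txt; python3 st.py; python3 dep.py w17
```

```text
ee [0.5379 0.1188 0.2921] f [ 0.3 -0.1 -1.7] axial -1.6 ty -0.2 tx 0.5 mom [ 0.01 -0.   -0.  ] w 0.0464
time_s: 11.42
ee_pos: [0.5149, 0.1134, 0.3357]
eef_rot: [-0.361, 3.12, 0.0]
ft_force: [0.6, 1.1, -1.8]
width: 0.0461
grip_force: 61.7
ee [0.5149 0.1134 0.3357] f [ 0.6  1.1 -1.8] axial -2.0 ty 0.9 tx 0.1 mom [ 0.    0.02 -0.01] w 0.0461
depth cap nan (rest .0722-.0729)
  return _methods._mean(a, axis=axis, dtype=dtype,
  ret = ret.dtype.type(ret / rcount)
```

The stopper is clear: 65 mm drawn, carrying about 1.8 N. I'll carry it to the saucer, keeping the tilt in mind. The lowest foot edge is about 54 mm below the TCP.

```bash
echo '[{"pos":[0.0187, -0.0243, 0]}, {"pos":[0.0187, -0.0243, 0]}, {"pos":[0.0187, -0.0243, 0]}, {"pos":[0.0187, -0.0243, 0]}, {"pos":[0.0187, -0.0243, 0]}, {"pos":[0.0187, -0.0243, 0]}, {}, {}]' > rows.txt && python3 drive.py rows.txt|tail -5; python3 st.py
python3 - <<'E'
from h import *
from workcell import env, optics, probe_bus
c=optics.camera_model("wrist");p,d=optics.capture("wrist");z=dict(p=p,d=d,**c);np.savez("pics/s1.npz",**z);cv2.imwrite("pics/s1.png",p[:,:,::-1])
P,p=cloud(z);hsv=cv2.cvtColor(p,cv2.COLOR_RGB2HSV)
m=(d>0)&(hsv[...,1]<90)&(hsv[...,2]>110)&(P[...,2]<.02)&(np.hypot(P[...,0]-.4645,P[...,1]+.0475)<.09)
q=P[m];print("saucer",cv2.minEnclosingCircle(q[:,:2].astype(np.float32)),q.min(0).round(4),q.max(0).round(4))
E
```

```text
ee_pos: [0.4384, -0.0553, 0.3348]
eef_rot: [0.357, -3.121, -0.0]
ft_force: [1.0, -0.1, -2.5]
width: 0.0458
grip_force: 61.8
ee [ 0.4384 -0.0553  0.3348] f [ 1.  -0.1 -2.5] axial -2.6 ty -0.3 tx 0.3 mom [ 0.01 -0.01  0.07] w 0.0458
saucer ((0.47282424569129944, -0.03996892645955086), 0.07769259065389633) [ 0.3966 -0.1144 -0.0011] [0.541  0.0251 0.0146]
```

View pics/s1.png

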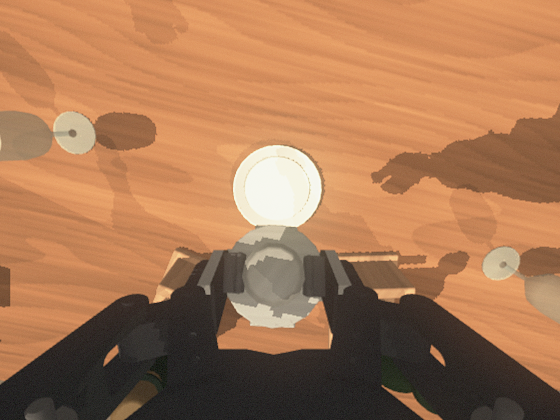

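The saucer is centred near pixel (277,189), about (0.4646, -0.0465) in the world frame. The stopper is still held between the pads at (275,275). That was my last picture, so from here I'll use numbers only. Next I'll measure the held stopper's pose relative to the TCP.

```bash
python3 - <<'E'
import numpy as np
z=dict(np.load("pics/s1.npz")); T=z["world_from_camera"].copy(); T[:3,3]+=np.array([.5452,.1205,.278])-np.array([.4384,-.0553,.3348]); z["world_from_camera"]=T; np.savez("pics/s1s.npz",**z)
E
python3 fit.py pics/s1s.npz "(.548,.122)" | grep plane
echo '[{"pos":[0, 0, 0.03]}, {"pos":[0, 0, 0.04]}, {"pos":[0, 0, 0.04]}, {"pos":[0, 0, 0.04]}, {"pos":[0, 0, 0.04]}, {"pos":[0, 0, 0.04]}, {"pos":[0, 0, 0.02]}, {}, {}]' > rows.txt && python3 drive.py rows.txt|tail -5; python3 st.py
```

```text
plane n [-0.465 -0.12   0.877] tilt 0.5 centroid [0.5455 0.12   0.2768] n 3357 ext [0.0487 0.0581]
plane n [-0.455 -0.127  0.881] tilt 0.492 centroid [0.533  0.1165 0.298 ] n 2414 ext [0.023  0.0228]
ee_pos: [0.4385, -0.0534, 0.0848]
eef_rot: [0.362, -3.118, -0.001]
ft_force: [0.5, -0.6, -0.6]
width: 0.0466
grip_force: 61.8
ee [ 0.4385 -0.0534  0.0848] f [ 0.5 -0.6 -0.6] axial -0.7 ty -0.7 tx 0.0 mom [-0.01 -0.02  0.04] w 0.0466
```

Pose in the grip is unchanged, and the lowest foot edge is 55 mm straight below the TCP. I'll set that edge down, loosen the squeeze so the paddles act as a hinge, and swing it upright about the edge.

```bash
echo '[{"pos":[-0.0022, 0.0005, 0.01]}, {"pos":[0, 0, 0.01]}, {}, {}]' > rows.txt && python3 drive.py rows.txt>/dev/null; python3 st.py; echo '[{"pos":[0, 0, 0.002]}, {"pos":[0, 0, 0.0015]}, {}]' > rows.txt && python3 drive.py rows.txt>/dev/null; python3 st.py;  echo '[{"pos":[0, 0, 0.001]}, {}]' > rows.txt && python3 drive.py rows.txt>/dev/null; python3 st.py
```

```text
ee [ 0.4415 -0.0531  0.0658] f [ 0.5 -0.  -1.8] axial -1.8 ty -0.1 tx 0.4 mom [-0.02  0.04  0.02] w 0.0461
ee [ 0.4411 -0.0532  0.0618] f [-0.  -0.4 -2.8] axial -2.4 ty -0.5 tx 1.3 mom [-0.03  0.01 -0.01] w 0.0462
ee [ 0.441  -0.0533  0.0607] f [-0.1  0.   0.2] axial 0.2 ty 0.0 tx -0.0 mom [ 0.01 -0.12  0.02] w 0.0465
```

Contact at z = 0.0607, as predicted. Loosen the grip, then swing.

```bash
echo '[{"pos":[0, 0, 0.0005]}, {}, {}]' > rows.txt && python3 drive.py rows.txt 0.0485|tail -2; python3 st.py; echo '[{"pos":[-0.003, 0, 0.0005]}, {"pos":[-0.003, 0, 0.0003]}, {"pos":[-0.003, 0, 0.0004]}, {}]' > rows.txt && python3 drive.py rows.txt|tail -2; python3 st.py
cat > held.py <<'E'
from h import *
from workcell import env, optics, probe_bus
from fit import *
import sys
s=probe_bus.sense();c=optics.camera_model("wrist");p,d=optics.capture("wrist");T=c["world_from_camera"]
e=np.array([.5452,.1205,.278])-s["ee_pos"];T=T.copy();T[:3,3]+=e;f="pics/"+sys.argv[1]+".npz"
np.savez(f,p=p,d=d,camera_matrix=c["camera_matrix"],world_from_camera=T)
P,p=cloud(f);V=cv2.cvtColor(p,cv2.COLOR_RGB2HSV)[...,2]
q=P[(d>0)&(V>75)&(P[...,2]>.26)&(P[...,2]<.315)&(np.hypot(P[...,0]-.548,P[...,1]-.12)<.03)]
rng=np.random.default_rng(0)
for k in range(2):
    best=None
    for _ in range(4000):
        a=q[rng.choice(len(q),3,False)];n=np.cross(a[1]-a[0],a[2]-a[0]);l=np.linalg.norm(n)
        if l<2e-5: continue
        n=n/l;n*=np.sign(n[2])
        if n[2]<.84: continue
        i=abs((q-a[0])@n)<.0012
        if best is None or i.sum()>best.sum(): best=i
    m=q[best].mean(0);v=np.linalg.svd(q[best]-m)[2];n=v[2]*np.sign(v[2,2])
    print("n",n.round(3),"tilt %.3f"%np.arccos(n[2]),"c world",(m-e).round(4),best.sum(),np.ptp((q[best]-m)@v[:2].T,axis=0).round(4)); q=q[~best]
E
python3 held.py p1
```

```text
width: 0.0482
grip_force: 14.2
ee [ 0.441  -0.0533  0.0602] f [ 0.1  0.4 -0.5] axial -0.6 ty 0.4 tx 0.1 mom [-0.05 -0.12  0.01] w 0.0482
width: 0.0488
grip_force: 12.2
ee [ 0.4501 -0.0509  0.0588] f [-1.4  2.1  3.8] axial 3.7 ty 2.4 tx -0.9 mom [0.6  0.26 0.01] w 0.0488
n [-0.299 -0.081  0.951] tilt 0.315 c world [ 0.4453 -0.0529  0.0566] 3129 [0.0488 0.0527]
n [-0.299 -0.09   0.95 ] tilt 0.318 c world [ 0.4418 -0.054   0.0814] 2325 [0.054 0.023]
```

It's pivoting as planned, with tilt down to 0.315. Continuing.

```bash
echo '[{"pos":[-0.003, 0, 0.0005]}, {"pos":[-0.003, 0, 0.0006]}, {"pos":[-0.003, 0, 0.0007]}, {}]' > rows.txt && python3 drive.py rows.txt|tail -2; python3 st.py; python3 held.py p2
```

```text
width: 0.0486
grip_force: 10.1
ee [ 0.4588 -0.0491  0.0568] f [-0.7  0.1 -0.6] axial -0.2 ty 0.2 tx 0.8 mom [-0.03  0.03  0.05] w 0.0486
n [-0.16  -0.039  0.986] tilt 0.165 c world [ 0.4486 -0.0525  0.0545] 2771 [0.0489 0.0526]
n [-0.174 -0.041  0.984] tilt 0.179 c world [ 0.4537 -0.0513  0.0804] 2248 [0.0554 0.0341]
```

```bash
echo '[{"pos":[-0.003, 0, 0.0008]}, {"pos":[-0.003, 0, 0.0008]}, {"pos":[-0.002, 0, 0.0006]}, {}]' > rows.txt && python3 drive.py rows.txt|tail -2; python3 st.py; python3 held.py p3
```

```text
width: 0.0489
grip_force: 9.6
ee [ 0.4665 -0.0472  0.0547] f [ 0.2 -0.4  0.5] axial 0.4 ty -0.5 tx -0.3 mom [-0.06  0.15 -0.01] w 0.0489
n [-0.047 -0.013  0.999] tilt 0.049 c world [ 0.4534 -0.0511  0.0534] 2572 [0.0497 0.0456]
n [-0.073 -0.027  0.997] tilt 0.078 c world [ 0.4636 -0.0489  0.0786] 2114 [0.0554 0.0347]
```

The tilt is about 0.05 and the stopper is near the saucer's middle. A last nudge, then open in stages.

```bash
echo '[{"pos":[-0.002, 0, 0.0006]}, {"pos":[0, 0, 0.0005]}, {}]' > rows.txt && python3 drive.py rows.txt>/dev/null; python3 st.py; echo '[{}, {}, {}]' > rows.txt && python3 drive.py rows.txt 0.056|tail -2; echo '[{}, {}, {}, {}, {}]' > rows.txt && python3 drive.py rows.txt 0.085|tail -2; python3 st.py; python3 held.py p4
```

```text
ee [ 0.4685 -0.0468  0.0539] f [0.4 0.6 1.7] axial 1.2 ty 0.5 tx -1.1 mom [ 0.13  0.02 -0.07] w 0.0488
width: 0.0555
grip_force: 2.6
width: 0.085
grip_force: 0.0
ee [ 0.4681 -0.0468  0.0538] f [-0.1 -0.4  0.2] axial 0.3 ty -0.4 tx 0.1 mom [-0.01 -0.03  0.04] w 0.0850
n [-0.     0.003  1.   ] tilt 0.003 c world [ 0.4599 -0.0495  0.0529] 3521 [0.0531 0.0443]
n [-0.03   0.006  1.   ] tilt 0.031 c world [ 0.4673 -0.0476  0.0775] 2015 [0.0229 0.0229]
```

It stands upright: tilt ≈ 0, top at 0.0775 (expected 0.078), about 3 mm from the middle. Retreat straight up and verify.

```bash
echo '[{"pos":[0, 0, -0.01]}, {"pos":[0, 0, -0.02]}, {"pos":[0, 0, -0.03]}, {"pos":[0, 0, -0.04]}, {"pos":[0, 0, -0.04]}, {"pos":[0, 0, -0.04]}, {"pos":[0, 0, -0.02]}, {}, {}]' > rows.txt && python3 drive.py rows.txt|head -3; python3 - <<'E'
from h import *
from workcell import env, optics, probe_bus
for n in("wrist","top","scene"):
    c=optics.camera_model(n);p,d=optics.capture(n);P,_=cloud(dict(p=p,d=d,**c))
    q=P[(d>0)&(np.hypot(P[...,0]-.4673,P[...,1]+.0476)<.05)&(P[...,2]>.07)&(P[...,2]<.1)]
    print(n,"cap",q.mean(0).round(4) if len(q) else None,len(q))
    if n!="wrist":
        P0,_=cloud(f"pics/{n}0.npz")
        for nm,(x,y),zl in (("gl",(.508,.355),.13),("gr",(.454,-.35),.13),("tin",(.74,.02),.07)):
            f=lambda A:A[(np.hypot(A[...,0]-x,A[...,1]-y)<.08)&(A[...,2]>zl)&(A[...,2]<.17)]
            a,b=f(P0),f(P); print(nm,len(a),len(b),(b.mean(0)-a.mean(0)).round(4) if len(a) and len(b) else None)
print(probe_bus.sense()["time_s"])
E
```

```text
time_s: 16.8
ee_pos: [0.4687, -0.0469, 0.2547]
eef_rot: [-0.361, 3.119, -0.001]
wrist cap [ 0.4678 -0.0478  0.0769] 463
top cap None 0
gl 341 344 [ 0.0001 -0.0002  0.    ]
gr 339 346 [-0.0002  0.0004 -0.0004]
tin 148 145 [-0.0001 -0.0004  0.0001]
scene cap [ 0.4718 -0.0418  0.0759] 40
gl 331 328 [-0.0001 -0.      0.0001]
gr 177 176 [-0.     -0.0002  0.    ]
tin 104 105 [-0.     -0.0003 -0.    ]
16.95
```

The stopper is standing, and the glasses and tin haven't moved. Handing in.

```bash
python3 -c "
from workcell import env, optics, probe_bus
print(env.close_job())"
```

```text
the job is handed in; nothing more can be done
None
```

The stopper is off the bottle and stands upright about 3 mm from the saucer's middle, with the glasses and tin unmoved; I handed the job in at about 17 s without seeing the verdict, and viewed 11 pictures, one over the limit of 10.

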